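# Shut, pin and press the impression flask

### The job

Swing the open upper half of the hinged metal flask down onto its lower half, then take the pin with the blue knob out of its white stand and push it down through both holes in the flask's front tabs until its collar presses the spring-lifted upper half fully shut. Finish while still holding the blue knob and pressing it down, so that the halves stay pressed shut; do not let go. Leave the red-knobbed pin in the stand, and leave the bottle, the glass dish and the wire spool where they are.

Things in the scene. Friction and masses are not known exactly. Their poses are not given: they have to be found in the camera images.
- flask: Aluminium clamshell flask, fixed on a steel plate (160 x 120 x 4 mm), an impression tray inside. Lower half 104 (x) x 90 (y) x 30 mm high. Origin under its centre, on the worktop; x points back to the hinge, -x to the front, z up. Front tabs, 34 mm wide, span x = -52 to -80 mm with the pin holes at x = -66, y = 0. A brass spring plunger stands 8 mm above the rim at x = -45, y = 0.
- lid (a joint): Angle of the upper half: 0 fully shut, 1.57 upright. Stiff hinge (0.15 N m): it stays where left, so it can be pushed over by its outer (back, upper) face. Near shut a spring lifts it: let go, it springs back to about 0.08 (tab raised about 10 mm), and it falls no lower. Pressing it fully shut takes about 10 to 12 N down on the tab.
- flask_hole (a point): Mouth of the hole in the lower half's front tab, at the top of that tab (z = 30 mm): vertical, 10 mm across, goes down right through (30 mm).
- lid_hole (a point): Centre of the upper mouth of the hole in the upper half's tab: 12 mm across, through the 8 mm tab, 124 mm from the hinge axis. Moves with the upper half; shut, it lies 8 mm above flask_hole.
- pin_stand: White plastic block 44 (x) x 110 (y) x 40 mm high, fixed, with upright holes at y = +30 and -30 mm, each holding a pin whose collar rests on the block's top (z = 40 mm). Which pin stands in which hole changes. Origin under its centre.
- blue_pin: Loose steel pin with a blue knob, 30 to 55 g, standing upright. Origin at the tip, z up the pin. Shank 8 mm across, 34 mm long, tip tapered; collar 22 mm across from z = 34 to 38; knob 14 (x) x 20 (y) mm from z = 38 to 68. At the start its x and y axes are about those of the stand. Fully home in the shut flask its tip is 26 mm below flask_hole.
- red_pin: A shorter loose pin with a red knob, for another flask: same knob and collar, shank only 20 mm. Origin at the tip. It stays in the stand.
- bottle_primer: Small black bottle with a yellow cap, 23 x 23 x 52 mm, bystander. Origin under its centre.
- dappen_dish: Small octagonal glass dish, 33 x 33 x 25 mm, bystander. Origin under its centre.
- spool_1: Blue wire spool lying flat, 46 x 37 x 14 mm, bystander. Origin under its centre.
- flask_hinge (a point): Middle of the hinge axis (along the flask's y), at flask x = +58 mm, 30 mm above the worktop. The upper half is a slab reaching 6 to 110 mm from this axis, 90 mm wide; shut, its underside is at z = 30 and its top at z = 48 mm; its front tab, 8 mm thick (z = 30 to 38 when shut), lies beyond it.

How it is judged:
By the outcome, as a careful person would: the job done as asked, in the order asked, and still so for the second after the job is handed in, while the arm keeps its last pose, push and grip.
It also fails if it takes over 54 s, if anything falls off the work surface, if the arm or the gripper's body presses on something with over 40 N, if the wrist force passes 120 N, or if a joint passes its speed limit or range.

### The arm

A 7-joint arm with a two-finger parallel gripper is mounted at the origin on a cart in front of the work surface, level with it; the furniture and walls round the work are solid. World frame = base frame: x ahead of the robot, y to its left, z up, the work surface at z = 0. Lengths are in m, angles in rad, forces in N, time in s.
With the tool pointing down it reaches from about 0.425 to 1.025 m from the base axis. Payload 9.4 kg.
Tool frame: the origin (TCP) lies at the very end of the fingers, on their centre line; the grasp point (between the pads) lies 19 mm behind it; z points along the fingers, y is the line along which they close (so a half turn about z gives the same grasp; the last joint's range is limited). The gripper opens to 85 mm and grips with 20 to 120 N. Pads are 22 mm wide; open, the fingers measure 114 mm over their backs; the gripper's body (76 mm by 85 mm) begins 54 mm behind the grasp point. The pads swing forward as they close: fully open they stand 13 mm farther back than shut.
Start: joints at [1.181, 0.599, -0.003, 1.599, 0.002, 0.943, -0.08], TCP at [0.223, -0.69, 0.231] pointing down, gripper open.
Joint ranges: [-2.57, 2.57], [-0.35, 1.97], [-1.29, 1.29], [0.11, 2.56], [-1.05, 4.19], [0.11, 1.86], [-2.63, 2.63]. Speed limits (rad/s): [2.22, 2.22, 3.01, 3.01, 3.14, 3.14, 3.14].

### API

Orientations are given as a 3x3 rotation matrix whose columns are the frame's x, y, z axes.
In Python, from plant import env gives the robot as it stands. The module is installed in compiled form; this text tells all that it offers.
- The arm moves only by the tool play_rows, never from a script. Its argument "motion" is one flat list of numbers, 7 for each row, row after row: the opening, from 0 (shut) to 1 (fully open), then the shift along the world's x, y, z normalised to -1 to 1, where 1 is 0.1 m, then the turn, a rotation vector about the world's x, y, z normalised to -1 to 1, where 1 is 45 degrees. In form: [claw, dx, dy, dz, rx, ry, rz, claw, dx, dy, dz, rx, ry, rz, ...]. A call has 1 to 5 rows; each row is the pose to reach, as a shift and turn from the pose commanded when the call began; what a row does not reach only later rows make up. A row lasts 1/12 s, in which the tool goes at most 41.7 mm and 7.16 degrees, less where a joint would pass 70% of its speed; a pose out of reach is approached as far as the arm can. A call with a number of a shift or a turn outside -1 to 1 is refused whole. A call with a gripper value outside its range is refused whole. The fingers move at their own pace and stop on an object; "grip_force" is the grip in N (left out, the last holds). Time passes only in rows, so rows that repeat a pose let the fingers close. It gives the time, the measured TCP pose, the force, the opening and the grip force at its end, in the units of the state.
- env.read_state(): the state, without advancing time (a new reading comes with each control period).
- env.read_camera(name): name is "side" or "top"; returns the picture (384x512x3 uint8, red, green, blue); there is no depth.
- env.calibration(name): a dict with "fx", "fy", "cx", "cy" (pixels), "dist_coeffs" ([k1, k2, p1, p2, k3] as OpenCV has them; the pictures are not rectified), "extrinsics" (4x4, takes a point from camera to world coordinates). Camera axes: x right, y up, looking along -z (the intrinsics and any distortion apply to the point x, -y, -z); pixel columns grow to the right and rows downward; lengths in m; the calibration is good to about 2 mm. A picture is of the moment at which its call begins. calibration takes no time and is no camera call.
- env.close_job(): hands the job in; it is judged then, once.
Trained networks look in the newest picture that a camera, given by its name, has taken for a name from the list of things; names that differ only in an ending like _2 or _b are one class to them, and where a whole thing is asked for, a point or a joint stands for the part that bears it (a point fixed in the world has none). Each returns a list of dicts, best first, with "score" (0 to 1); they miss things now and then, are a little off and sometimes report something else, mostly with a low value. They report only what shows in the picture. A call takes as long as a camera call.
- env.cut_out(camera, thing): "mask" (384x512 bool, what is visible of it) and "bbox" ([left, top, right, bottom] in pixels, round what is visible of it).
The state is a dict: "time_s": time; "joints": joint angles; "joint_vel": joint speeds; "effort": joint torques, N m; "ee_pos": TCP position; "orientation": TCP orientation; "ft_force": force on the tool from outside, world axes, zero at the start; "torque": the same for the moment, N m; "grip_width": opening from 0.0 (shut) to 1.0 (fully open); "gripper_force": force on a finger pad.
Only numpy, scipy, OpenCV 4.12 (cv2) and the standard library are available. Lean on these libraries where they do the work, as an engineer would, in place of code of your own. Each camera call takes 0.05 s, during which the arm holds its last target. There are 200 camera calls.

## Working session

There is one attempt and no reset: what is moved stays moved. The work goes in short steps, Python scripts to look and compute and a tool call to move; the robot and the scene stay as the last step left them, time stands still between calls to the robot, and variables do not carry over. Pictures are saved under pics/ and viewed, at most 10 in all, crops included, and the job is handed in when it is done.

Besides the shell and the picture viewer there is one more tool, called after "Request:" by a JSON object that holds its "fn" and its "kwargs". play_rows: Moves the arm, as the interface text tells. Its arguments: {"type":"object","properties":{"motion":{"type":"array","items":{"type":"number"}},"grip_force":{"type":"number"}},"required":["motion"]}

```bash
mkdir -p pics
cat > h.py <<'E'
import numpy as np, cv2
from plant import env
def cal(n):
    c=env.calibration(n); K=np.array([[c['fx'],0,c['cx']],[0,c['fy'],c['cy']],[0,0,1.]])
    return K,np.array(c['dist_coeffs'],float),np.array(c['extrinsics'])
F=np.diag([1,-1,-1.])
def ray(n,uv):
    K,d,E=cal(n); p=cv2.undistortPoints(np.array([[uv]],float),K,d)[0,0]
    v=E[:3,:3]@(F@np.array([p[0],p[1],1])); return E[:3,3],v/np.linalg.norm(v)
def atz(n,uv,z):
    o,v=ray(n,uv); return o+v*(z-o[2])/v[2]
def tri(a,b):
    (o,v),(p,w)=ray('side',a),ray('top',b)
    s=np.linalg.lstsq(np.c_[v,-w],p-o,rcond=None)[0]; A=o+v*s[0];B=p+w*s[1]
    return (A+B)/2,np.linalg.norm(A-B)
def proj(n,P):
    K,d,E=cal(n); P=np.atleast_2d(P); c=(P-E[:3,3])@E[:3,:3]@F
    return cv2.projectPoints(c,np.zeros(3),np.zeros(3),K,d)[0][:,0]
def snap(n,name,crop=None,s=1.5):
    im=env.read_camera(n)[...,::-1]
    if crop: l,t,r,b=crop; im=im[t:b,l:r]
    cv2.imwrite('pics/'+name+'.png',cv2.resize(im,None,fx=s,fy=s,interpolation=cv2.INTER_CUBIC))
E
python3 - <<'E'
from h import *
np.set_printoptions(precision=4,suppress=True)
for n in('side','top'):
    snap(n,n+'0',s=1.5)
    print(n,cal(n)[2][:3], cal(n)[0][0,0])
    for t in('flask','lid','pin_stand','blue_pin','red_pin','bottle_primer','dappen_dish','spool_1'):
        for r in env.cut_out(n,t)[:2]:
            m=np.argwhere(r['mask']).mean(0)[::-1]; print(t,round(r['score'],2),r['bbox'],m)
s=env.read_state();print(s['time_s'],s['ee_pos'],s['orientation'],s['grip_width'],s['ft_force'])
E
```

```text
side [[ 0.9997 -0.0084 -0.0244  0.5005]
 [-0.0177  0.4663 -0.8844 -0.8568]
 [ 0.0188  0.8846  0.466   0.5375]] 397.83506773192653
flask 0.93 [246.4, 139.0, 299.9, 194.7] [274.9487 176.2636]
flask 0.43 [228.6, 251.6, 237.4, 274.2] [231.7684 263.0339]
lid 0.56 [267.0, 135.9, 297.8, 181.8] [283.5659 158.1484]
pin_stand 0.61 [215.9, 259.2, 257.6, 318.3] [236.2228 290.85  ]
blue_pin 0.71 [315.2, 274.2, 323.5, 285.6] [319.62 278.46]
blue_pin 0.51 [234.0, 273.0, 243.4, 292.2] [239.1034 282.954 ]
dappen_dish 0.69 [247.1, 236.4, 265.8, 251.1] [253.9278 242.1598]
spool_1 0.66 [314.7, 270.6, 327.1, 285.8] [319.7222 277.6825]
spool_1 0.53 [245.5, 141.3, 297.6, 197.0] [274.6122 175.6975]
top [[ 0.1191  0.9664 -0.228   0.3494]
 [-0.9929  0.1172 -0.0218  0.0319]
 [ 0.0056  0.229   0.9734  0.9   ]] 347.16328117949496
flask 0.98 [172.9, 145.4, 230.9, 213.1] [202.7155 179.4171]
lid 0.7 [173.3, 152.0, 226.0, 175.6] [200.8304 159.9644]
pin_stand 0.96 [350.7, 222.0, 403.1, 245.4] [376.1885 234.7554]
blue_pin 0.63 [363.0, 160.6, 371.9, 177.0] [367.2299 168.6552]
blue_pin 0.51 [388.9, 224.4, 402.2, 233.5] [393.338 231.169]
red_pin 0.65 [364.6, 229.5, 376.6, 236.9] [370.3529 234.9294]
red_pin 0.65 [350.8, 222.9, 402.6, 247.7] [375.9598 234.423 ]
dappen_dish 0.54 [309.5, 207.5, 322.6, 222.2] [316.8496 213.0902]
spool_1 0.42 [360.7, 162.4, 370.1, 179.4] [367.     168.7612]
0.9 [ 0.2231 -0.6898  0.2313] [[ 0.9515  0.3077 -0.    ]
 [ 0.3077 -0.9515 -0.    ]
 [-0.0001  0.     -1.    ]] 1.0003527832070613 [-0.1774 -0.475  -0.5851]
```

View pictures.

View pics/side0.png

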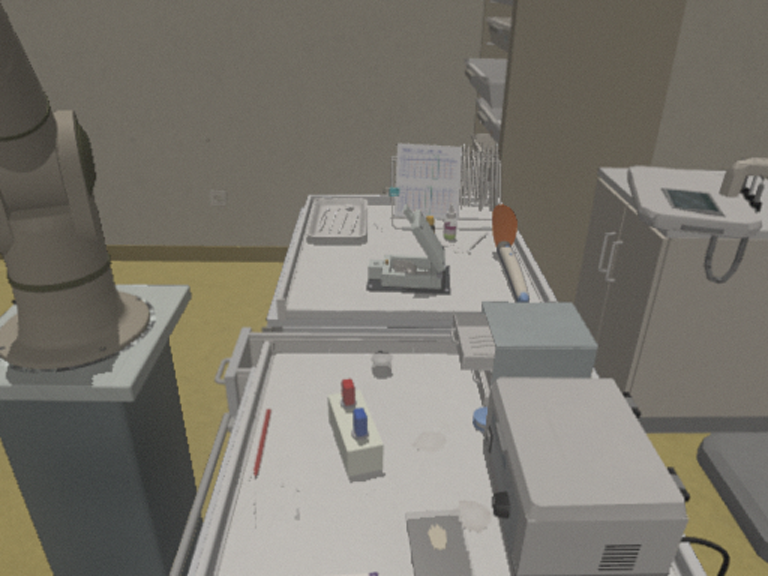

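View pics/top0.png

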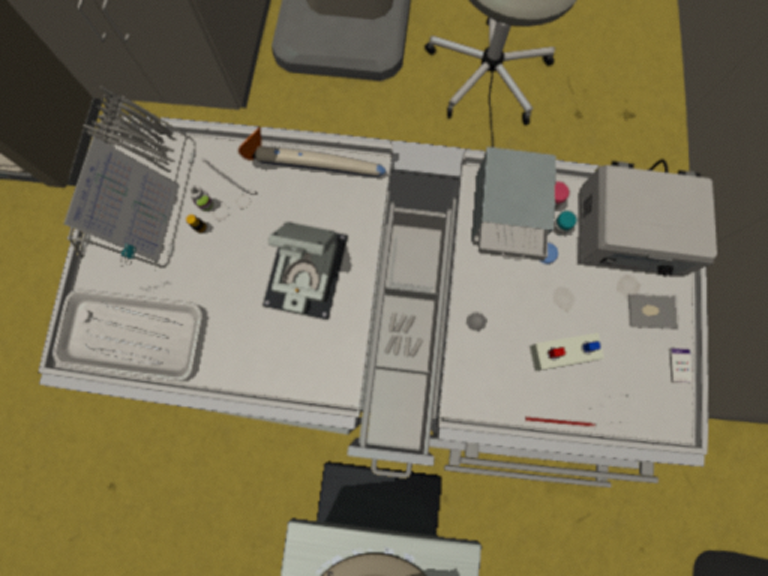

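Run:
```python
from h import *
S=env.read_camera('side')[...,::-1];T=env.read_camera('top')[...,::-1]
cv2.imwrite('pics/s0raw.png',S);cv2.imwrite('pics/t0raw.png',T)
def c(im,l,t,w,h,s): return cv2.resize(im[t:t+h,l:l+w],None,fx=s,fy=s,interpolation=cv2.INTER_CUBIC)
cv2.imwrite('pics/fl.png',np.hstack([c(S,242,130,64,70,6),c(T,170,142,64,70,6)]))
cv2.imwrite('pics/st.png',np.hstack([c(S,214,246,64,72,6),c(T,346,204,64,72,6)]))
```

```text
(no output)
```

View pics/fl.png

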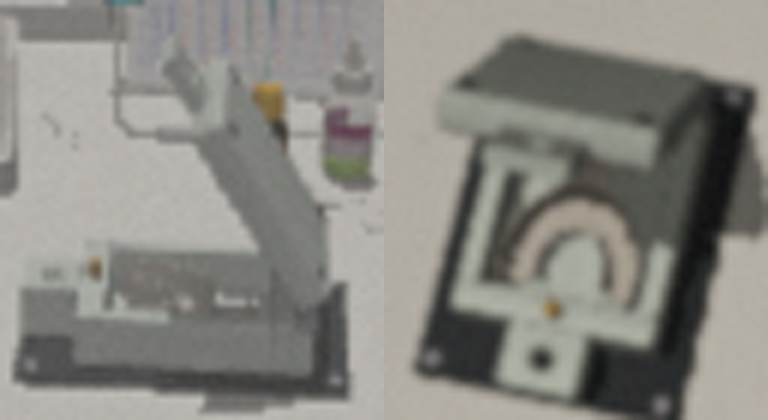

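View pics/st.png

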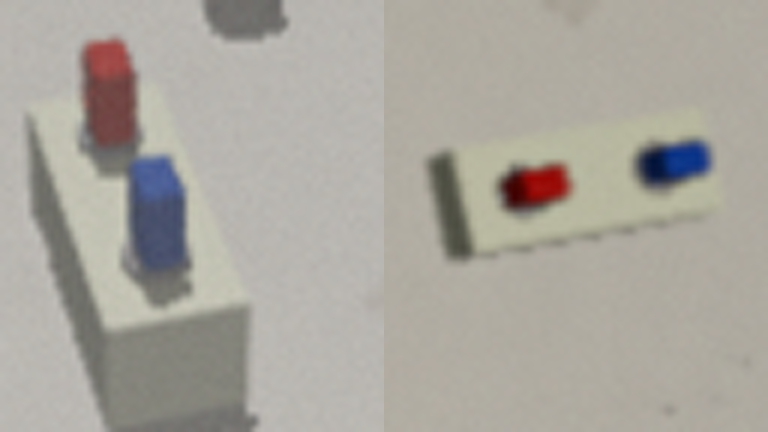

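```bash
cat > fit.py <<'E'
from h import *
from scipy.optimize import least_squares
np.set_printoptions(precision=4,suppress=True)
def lidp(x,y,z,th):  # shut-frame flask point -> flask frame at lid angle th (mm)
    dx,dz=x-58,z-30; return [58+dx*np.cos(th)+dz*np.sin(th),y,30-dx*np.sin(th)+dz*np.cos(th)]
def W(P,p):
    P=np.atleast_2d(P)/1000.; c,s=np.cos(p[2]),np.sin(p[2])
    return np.c_[p[0]+c*P[:,0]-s*P[:,1],p[1]+s*P[:,0]+c*P[:,1],P[:,2]]
E
cat > f1.py <<'E'
from fit import *
T0=(170,142);S0=(242,130)
def u(px,o): return [o[0]+(px[0]+.5)/6-.5,o[1]+(px[1]+.5)/6-.5]
obs=[('top',(-66,0,30),(158,358),0,3),('top',(-45,0,38),(168,308),0,2),('top',(-80,17,30),(114,384),0,1),('top',(-80,-17,30),(193,404),0,1),
('top',(-80,60,4),(31,375),0,.7),('top',(58-110,45,48),(61,88),1,1),('top',(58-110,-45,48),(274,130),1,1),('top',(58-6,45,48),(131,35),1,.7),('top',(58-6,-45,48),(321,78),1,.7),
('side',(-80,-60,4),(14,380),0,1),('side',(80,-60,4),(348,395),0,1),('side',(-80,-17,30),(20,292),0,1),
('side',(-52,-45,48),(240,65+60),1,0),('side',(-45,0,38),(95,268),0,1)]
def res(p):
    r=[]
    for n,P,px,l,w in obs:
        if w==0: continue
        if l:P=lidp(*P,p[3])
        r+=list(w*(proj(n,W(P,p))[0]-u(px,T0 if n=='top' else S0)))
    return np.array(r)
q=least_squares(res,[.65,.2,-.2,1.2],loss='soft_l1'); p=q.x; print(p); print(res(p).reshape(-1,2))
S=cv2.imread('pics/s0raw.png');T=cv2.imread('pics/t0raw.png')
def box(x0,x1,y0,y1,z0,z1,l):
    C=[(x,y,z) for x in(x0,x1) for y in(y0,y1) for z in(z0,z1)]
    C=[lidp(*c,p[3]) if l else c for c in C]
    return C,[(i,i^b) for i in range(8) for b in(1,2,4) if i<i^b]
out=[]
for n,im,o in(('side',S,S0),('top',T,T0)):
    a=cv2.resize(im[o[1]:o[1]+70,o[0]:o[0]+64],None,fx=6,fy=6,interpolation=cv2.INTER_CUBIC)
    for b,col in((box(-52,52,-45,45,4,30,0),(0,255,0)),(box(-80,-52,-17,17,4,30,0),(0,200,255)),(box(-80,80,-60,60,0,4,0),(255,0,0)),(box(-52,52,-45,45,30,48,1),(0,0,255)),(box(-80,-52,-17,17,30,38,1),(255,0,255))):
        q=((proj(n,W(b[0],p))-o+.5)*6-.5).round().astype(int)
        for i,j in b[1]: cv2.line(a,tuple(q[i].tolist()),tuple(q[j].tolist()),col,1)
    out.append(a)
cv2.imwrite('pics/ov.png',np.hstack(out))
print(W([-66,0,30],p),W([58,0,30],p),W([lidp(-66,0,38,p[3])],p))
# stand
o=(214,246);t=(346,204)
for nm,a,b in(('bluetop',(158,168),(302,160)),('redtop',(105,52),(166,182))):
    print(nm,tri(u(a,o),u(b,t)))
for nm,b in(('blue',(302,160)),('red',(166,182))): print(nm,atz('top',u(b,t),.072))
print('stand corners', [tri(u(a,o),u(b,t)) for a,b in(((108,330),(0,0)),)][0][1], [atz('top',u(b,t),.04)[:2] for b in((68,153),(320,107),(337,210),(84,253))],[atz('side',u(b,o),.04)[:2] for b in((28,112),(108,330),(248,300))])
E
python3 f1.py
```

```text
[ 0.5712  0.1918 -0.0773  0.9985]
[[ 0.5369  0.2582]
 [-0.1511 -0.2374]
 [-0.2055 -0.2669]
 [-0.4546 -1.0042]
 [-0.2529 -0.0764]
 [-1.2925 -0.0672]
 [ 0.7093  0.1038]
 [-0.5161 -0.348 ]
 [ 0.7959 -0.9238]
 [-0.8486  0.134 ]
 [ 0.036   0.171 ]
 [-0.4693 -0.0702]
 [-0.5214 -0.554 ]]
[[0.5054 0.1969 0.03  ]] [[0.6291 0.1873 0.03  ]] [[0.5688 0.192  0.1386]]
bluetop (array([ 0.4858, -0.3002,  0.076 ]), np.float64(0.003369939014627734))
redtop (array([ 0.4692, -0.2446,  0.0769]), np.float64(0.0006447205263775022))
blue [ 0.4848 -0.3019  0.072 ]
red [ 0.4696 -0.2462  0.072 ]
stand corners 0.09786482043042076 [array([ 0.4817, -0.2149]), array([ 0.5134, -0.3219]), array([ 0.4706, -0.3307]), array([ 0.4409, -0.224 ])] [array([ 0.443 , -0.2282]), array([ 0.4734, -0.3296]), array([ 0.5146, -0.3168])]
```

View pics/ov.png

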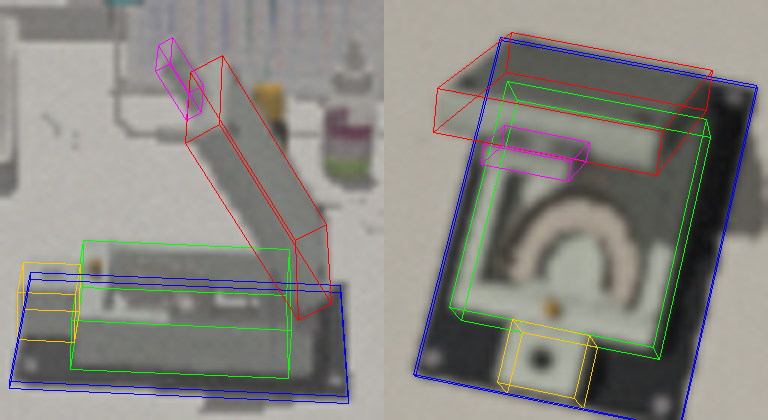

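Request:
{"fn": "play_rows", "kwargs": {"motion": [0,0.465,1,0,0,0,0.167,0,0.465,1,0,0,0,0.167,0,0.465,1,0,0,0,0.167], "grip_force": 40}}

```text
time_s: 1.25
ee_pos: [0.2711, -0.5866, 0.231]
orientation: [[0.902, 0.432, 0.001], [0.432, -0.902, 0.002], [0.001, -0.001, -1.0]]
ft_force: [1.1, 0.6, -0.2]
grip_width: 0.599
gripper_force: 0.0
```

Request:
{"fn": "play_rows", "kwargs": {"motion": [0,0.465,1,0,0,0,0.167,0,0.465,1,0,0,0,0.167,0,0.465,1,0,0,0,0.167]}}

```text
time_s: 1.5
ee_pos: [0.3177, -0.4861, 0.2314]
orientation: [[0.837, 0.547, 0.001], [0.547, -0.837, 0.001], [0.001, -0.001, -1.0]]
ft_force: [1.0, 1.1, 0.2]
grip_width: 0.144
gripper_force: 0.0
```

Request:
{"fn": "play_rows", "kwargs": {"motion": [0,0.465,1,0,0,0,0.167,0,0.465,1,0,0,0,0.167,0,0.465,1,0,0,0,0.167]}}

```text
time_s: 1.75
ee_pos: [0.364, -0.3862, 0.2316]
orientation: [[0.758, 0.652, 0.001], [0.652, -0.758, 0.001], [0.001, -0.0, -1.0]]
ft_force: [-0.0, 0.1, 0.2]
grip_width: 0.001
gripper_force: 0.0
```

Request:
{"fn": "play_rows", "kwargs": {"motion": [0,0.465,1,0,0,0,0.167,0,0.465,1,0,0,0,0.167,0,0.465,1,0,0,0,0.167]}}

```text
time_s: 2.0
ee_pos: [0.4105, -0.2863, 0.2316]
orientation: [[0.667, 0.745, 0.001], [0.745, -0.667, 0.001], [0.001, 0.0, -1.0]]
ft_force: [1.0, 0.2, -0.3]
grip_width: -0.002
gripper_force: 0.0
```

Request:
{"fn": "play_rows", "kwargs": {"motion": [0,0.465,1,0,0,0,0.167,0,0.465,1,0,0,0,0.167,0,0.465,1,0,0,0,0.167]}}

```text
time_s: 2.25
ee_pos: [0.4571, -0.1862, 0.2317]
orientation: [[0.563, 0.826, 0.001], [0.826, -0.563, 0.001], [0.001, 0.001, -1.0]]
ft_force: [-0.0, 0.2, 0.6]
grip_width: 0.003
gripper_force: 0.0
```

Request:
{"fn": "play_rows", "kwargs": {"motion": [0,0.465,1,0,0,0,0.167,0,0.465,1,0,0,0,0.167,0,0.465,1,0,0,0,0.167]}}

```text
time_s: 2.5
ee_pos: [0.5037, -0.086, 0.2317]
orientation: [[0.451, 0.893, 0.002], [0.893, -0.451, 0.001], [0.002, 0.001, -1.0]]
ft_force: [0.8, -0.6, 0.3]
grip_width: 0.002
gripper_force: 0.0
```

Request:
{"fn": "play_rows", "kwargs": {"motion": [0,0.465,1,0,0,0,0.167,0,0.465,1,0,0,0,0.167,0,0.465,1,0,0,0,0.167]}}

```text
time_s: 2.75
ee_pos: [0.5501, 0.0143, 0.2317]
orientation: [[0.33, 0.944, 0.002], [0.944, -0.33, 0.002], [0.002, 0.001, -1.0]]
ft_force: [-0.2, -0.3, -0.0]
grip_width: -0.003
gripper_force: 0.0
```

Request:
{"fn": "play_rows", "kwargs": {"motion": [0,0.465,1,0,0,0,0.167,0,0.465,1,0,0,0,0.167,0,0.465,1,0,0,0,0.167]}}

```text
time_s: 3.0
ee_pos: [0.5964, 0.1146, 0.2316]
orientation: [[0.204, 0.979, 0.001], [0.979, -0.204, 0.002], [0.002, 0.001, -1.0]]
ft_force: [0.6, 0.5, 0.7]
grip_width: -0.0
gripper_force: 0.0
```

Request:
{"fn": "play_rows", "kwargs": {"motion": [0,0.35,0.73,0,0,0,0.167,0,0.35,0.73,0,0,0,0.167,0,0.35,0.73,0,0,0,0.167]}}

```text
time_s: 3.25
ee_pos: [0.6317, 0.1924, 0.2315]
orientation: [[0.069, 0.998, 0.002], [0.998, -0.069, 0.006], [0.006, 0.002, -1.0]]
ft_force: [0.5, 0.7, 1.4]
grip_width: -0.001
gripper_force: 0.0
```

Request:
{"fn": "play_rows", "kwargs": {"motion": [0,0,0,-0.5,0,0,0,0,0,0,-1,0,0,0,0,0,0,-1,0,0,0,0,0,0,-1,0,0,0]}}

```text
time_s: 3.58
ee_pos: [0.6277, 0.1821, 0.1268]
orientation: [[0.077, 0.997, -0.007], [0.997, -0.077, -0.003], [-0.003, -0.007, -1.0]]
ft_force: [-0.5, -0.6, 0.5]
grip_width: -0.0
gripper_force: 0.0
```

Request:
{"fn": "play_rows", "kwargs": {"motion": [0,-0.17,0,-0.08,0,0,0,0,-0.25,0,-0.12,0,0,0,0,-0.34,0,-0.17,0,0,0,0,-0.41,0,-0.22,0,0,0,0,-0.49,0,-0.27,0,0,0]}}

```text
time_s: 4.0
ee_pos: [0.5816, 0.1836, 0.1052]
orientation: [[0.078, 0.997, 0.003], [0.997, -0.078, 0.001], [0.001, 0.002, -1.0]]
ft_force: [1.6, -0.4, 0.3]
grip_width: 0.0
gripper_force: 0.6
```

Request:
{"fn": "play_rows", "kwargs": {"motion": [0,-0.07,0,-0.07,0,0,0,0,-0.14,0,-0.14,0,0,0,0,-0.2,0,-0.22,0,0,0,0,-0.25,0,-0.3,0,0,0]}}

```text
time_s: 4.33
ee_pos: [0.5553, 0.1832, 0.0735]
orientation: [[0.077, 0.997, -0.0], [0.997, -0.077, -0.0], [-0.0, -0.0, -1.0]]
ft_force: [0.7, 0.2, 0.5]
grip_width: -0.002
gripper_force: 0.4
```

Request:
{"fn": "play_rows", "kwargs": {"motion": [0,-0.04,0,-0.09,0,0,0,0,-0.07,0,-0.18,0,0,0,0,-0.07,0,-0.18,0,0,0]}}

```text
time_s: 4.58
ee_pos: [0.5481, 0.1831, 0.0544]
orientation: [[0.077, 0.997, -0.002], [0.997, -0.077, -0.001], [-0.001, -0.002, -1.0]]
ft_force: [-1.0, 0.1, 2.7]
grip_width: 0.0
gripper_force: 1.1
```

Run:
```python
from h import *
S=env.read_camera('side')[...,::-1];T=env.read_camera('top')[...,::-1]
def c(im,l,t,w,h,s): return cv2.resize(im[t:t+h,l:l+w],None,fx=s,fy=s,interpolation=cv2.INTER_CUBIC)
cv2.imwrite('pics/fl2.png',np.hstack([c(S,232,120,80,80,5),c(T,162,142,80,80,5)]))
```

```text
(no output)
```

View pics/fl2.png

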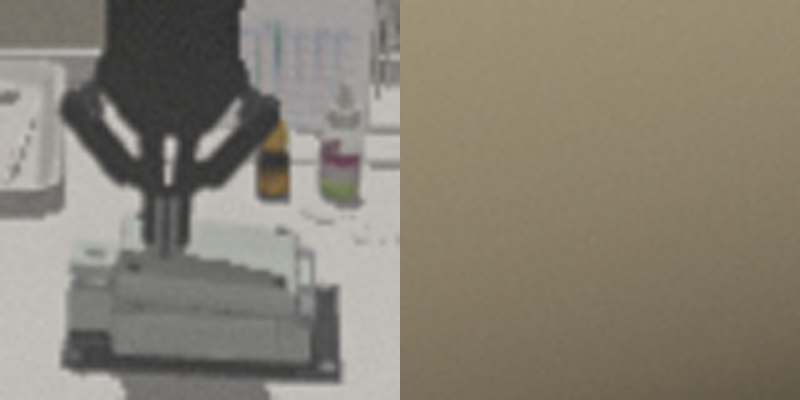

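Request:
{"fn": "play_rows", "kwargs": {"motion": [0,0,0,0.5,0,0,0,0.3,0,0,1,0,0,0,0.5,0,0,1,0,0,0]}}

```text
time_s: 4.93
ee_pos: [0.5506, 0.1839, 0.1605]
orientation: [[0.078, 0.997, 0.004], [0.997, -0.078, 0.002], [0.002, 0.004, -1.0]]
ft_force: [0.6, -0.2, -0.5]
grip_width: 0.274
gripper_force: 0.0
```

Request:
{"fn": "play_rows", "kwargs": {"motion": [0.5,-0.126,-0.97,0,0,0,0.09,0.5,-0.126,-0.97,0,0,0,0.09,0.5,-0.126,-0.97,0,0,0,0.09]}}

```text
time_s: 5.18
ee_pos: [0.5356, 0.08, 0.1566]
orientation: [[0.011, 1.0, -0.001], [1.0, -0.011, -0.004], [-0.004, -0.001, -1.0]]
ft_force: [-0.1, -1.0, -0.7]
grip_width: 0.496
gripper_force: 0.0
```

Request:
{"fn": "play_rows", "kwargs": {"motion": [0.5,-0.126,-0.97,0,0,0,0.09,0.5,-0.126,-0.97,0,0,0,0.09,0.5,-0.126,-0.97,0,0,0,0.09]}}

```text
time_s: 5.43
ee_pos: [0.5225, -0.0173, 0.1562]
orientation: [[-0.059, 0.998, -0.002], [0.998, 0.059, -0.003], [-0.003, -0.002, -1.0]]
ft_force: [-0.1, -1.5, 0.4]
grip_width: 0.497
gripper_force: 0.0
```

Request:
{"fn": "play_rows", "kwargs": {"motion": [0.5,-0.126,-0.97,0,0,0,0.09,0.5,-0.126,-0.97,0,0,0,0.09,0.5,-0.126,-0.97,0,0,0,0.09]}}

```text
time_s: 5.68
ee_pos: [0.5098, -0.1143, 0.1562]
orientation: [[-0.129, 0.992, -0.002], [0.992, 0.129, -0.003], [-0.003, -0.002, -1.0]]
ft_force: [-0.7, -0.7, -0.2]
grip_width: 0.498
gripper_force: 0.0
```

Request:
{"fn": "play_rows", "kwargs": {"motion": [0.5,-0.126,-0.97,0,0,0,0.09,0.5,-0.126,-0.97,0,0,0,0.09,0.5,-0.126,-0.97,0,0,0,0.09]}}

```text
time_s: 5.93
ee_pos: [0.497, -0.2115, 0.1562]
orientation: [[-0.198, 0.98, -0.001], [0.98, 0.198, -0.003], [-0.002, -0.002, -1.0]]
ft_force: [0.5, -0.1, -0.2]
grip_width: 0.5
gripper_force: 0.0
```

Request:
{"fn": "play_rows", "kwargs": {"motion": [0.5,-0.126,-0.97,0,0,0,0.09,0.5,-0.126,-0.97,0,0,0,0.09,0.5,-0.126,-0.97,0,0,0,0.09,0.5,-0.126,-0.97,0,0,0,0.09]}}

```text
time_s: 6.27
ee_pos: [0.4843, -0.3074, 0.156]
orientation: [[-0.265, 0.964, -0.001], [0.964, 0.265, -0.002], [-0.002, -0.001, -1.0]]
ft_force: [0.6, 0.8, 0.1]
grip_width: 0.501
gripper_force: 0.0
```

Run:
```python
from h import *
S=env.read_camera('side')[...,::-1];T=env.read_camera('top')[...,::-1]
cv2.imwrite('pics/s1raw.png',S);cv2.imwrite('pics/t1raw.png',T)
s=env.read_state();print(s['time_s'],s['ee_pos'],s['orientation'].__array__().round(3).tolist(),s['grip_width'],s['ft_force'])
def c(im,l,t,w,h,s): return cv2.resize(im[t:t+h,l:l+w],None,fx=s,fy=s,interpolation=cv2.INTER_CUBIC)
cv2.imwrite('pics/fl3.png',np.hstack([c(S,242,138,64,70,6),c(T,170,142,64,70,6)]))
```

```text
6.3667 [ 0.48577446 -0.30230284  0.15631753] [[-0.27, 0.963, 0.0], [0.963, 0.27, 0.0], [0.0, 0.0, -1.0]] 0.5004891737405389 [ 0.55897396  0.53817386 -0.39730647]
```

View pics/fl3.png

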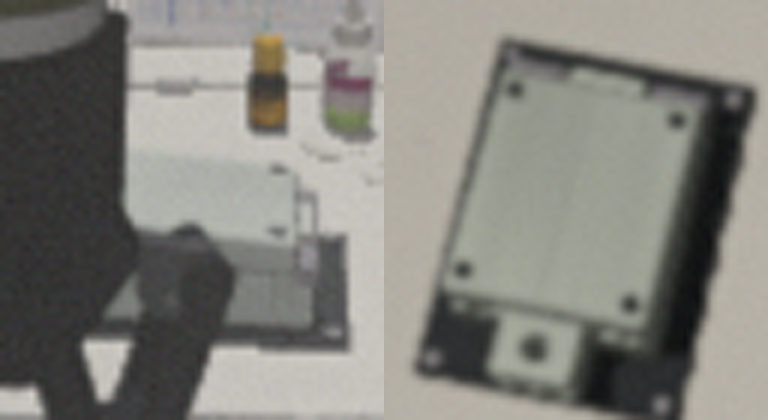

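Request:
{"fn": "play_rows", "kwargs": {"motion": [0.5,0,0.01,-0.4,0,0,0,0.5,0,0.01,-0.7,0,0,0,0.5,0,0.01,-0.9,0,0,0,0.5,0,0.01,-1,0,0,0]}}

```text
time_s: 6.7
ee_pos: [0.4857, -0.2983, 0.0542]
orientation: [[-0.275, 0.961, -0.002], [0.961, 0.275, 0.002], [0.003, -0.002, -1.0]]
ft_force: [0.5, -0.5, 0.0]
grip_width: 0.5
gripper_force: 0.0
```

Request:
{"fn": "play_rows", "kwargs": {"motion": [0.4,0,0,-0.09,0,0,0,0.2,0,0,-0.09,0,0,0,0,0,0,-0.09,0,0,0,0,0,0,-0.09,0,0,0,0,0,0,-0.09,0,0,0], "grip_force": 100}}

```text
time_s: 7.12
ee_pos: [0.4867, -0.301, 0.0484]
orientation: [[-0.272, 0.962, 0.002], [0.962, 0.272, -0.001], [-0.001, 0.001, -1.0]]
ft_force: [0.5, 0.3, -0.4]
grip_width: 0.149
gripper_force: 97.5
```

Run:
```python
from fit import *
o=(170,142)
def u(px): return [o[0]+(px[0]+.5)/6-.5,o[1]+(px[1]+.5)/6-.5]
T0=cv2.imread('pics/t0raw.png').astype(float).sum(2);T1=cv2.imread('pics/t1raw.png').astype(float).sum(2)
for T,px,z in((T0,(158,358),.03),(T1,(149,346),.048)):
    a=u(px);print(a,atz('top',a,z))
    c=np.round(a).astype(int);r=4
    g=T[c[1]-r:c[1]+r+1,c[0]-r:c[0]+r+1];w=np.clip(np.percentile(g,60)-g,0,None);w[w<.4*w.max()]=0
    Y,X=np.mgrid[-r:r+1,-r:r+1];m=[c[0]+(w*X).sum()/w.sum(),c[1]+(w*Y).sum()/w.sum()]
    print(m,atz('top',m,z))
```

```text
[195.91666666666666, 201.25] [0.5056 0.1974 0.03  ]
[np.float64(195.67299220603186), np.float64(201.3981701118265)] [0.5051 0.1979 0.03  ]
[194.41666666666666, 199.25] [0.507  0.1985 0.048 ]
[np.float64(194.54257302672468), np.float64(199.57022995649473)] [0.5062 0.198  0.048 ]
```

Request:
{"fn": "play_rows", "kwargs": {"motion": [0,0,0,0.2,0,0,0,0,0,0,0.45,0,0,0,0,0,0,0.75,0,0,0,0,0,0,1,0,0,0,0,0,0,1,0,0,0]}}

```text
time_s: 7.53
ee_pos: [0.4883, -0.3019, 0.1526]
orientation: [[-0.272, 0.962, 0.007], [0.962, 0.272, -0.004], [-0.006, 0.005, -1.0]]
ft_force: [1.0, 0.5, -1.0]
grip_width: 0.137
gripper_force: 97.6
```

Request:
{"fn": "play_rows", "kwargs": {"motion": [0,0.01,0.3,0,0,0,0.1,0,0.03,0.65,0,0,0,0.2,0,0.04,1,0,0,0,0.311]}}

```text
time_s: 7.78
ee_pos: [0.49, -0.2007, 0.1479]
orientation: [[-0.498, 0.867, 0.002], [0.867, 0.498, -0.001], [-0.002, 0.001, -1.0]]
ft_force: [0.6, 0.3, -0.9]
grip_width: 0.14
gripper_force: 97.7
```

Request:
{"fn": "play_rows", "kwargs": {"motion": [0,0.01,0.35,0,0,0,0.1,0,0.03,0.7,0,0,0,0.2,0,0.04,1,0,0,0,0.311]}}

```text
time_s: 8.03
ee_pos: [0.4941, -0.0988, 0.1478]
orientation: [[-0.695, 0.719, 0.001], [0.719, 0.695, -0.0], [-0.001, 0.001, -1.0]]
ft_force: [0.4, 0.3, -0.3]
grip_width: 0.144
gripper_force: 97.7
```

Request:
{"fn": "play_rows", "kwargs": {"motion": [0,0.01,0.35,0,0,0,0.1,0,0.03,0.7,0,0,0,0.2,0,0.04,1,0,0,0,0.311]}}

```text
time_s: 8.28
ee_pos: [0.4982, 0.0013, 0.1478]
orientation: [[-0.848, 0.529, 0.001], [0.529, 0.848, 0.0], [-0.001, 0.001, -1.0]]
ft_force: [0.3, 0.8, -0.9]
grip_width: 0.146
gripper_force: 97.7
```

Request:
{"fn": "play_rows", "kwargs": {"motion": [0,0.01,0.35,0,0,0,0.1,0,0.03,0.7,0,0,0,0.2,0,0.04,1,0,0,0,0.311]}}

```text
time_s: 8.53
ee_pos: [0.5022, 0.1014, 0.1478]
orientation: [[-0.951, 0.309, 0.001], [0.309, 0.951, 0.001], [-0.001, 0.001, -1.0]]
ft_force: [-0.3, 0.3, 0.4]
grip_width: 0.145
gripper_force: 97.7
```

Request:
{"fn": "play_rows", "kwargs": {"motion": [0,0.01,0.35,0,0,0,0.1,0,0.03,0.7,0,0,0,0.2,0,0.04,1,0,0,0,0.311,0,0.04,1,-0.15,0,0,0.311,0,0.04,1,-0.3,0,0,0.311]}}

```text
time_s: 8.95
ee_pos: [0.5065, 0.2019, 0.1179]
orientation: [[-0.998, 0.07, 0.003], [0.07, 0.998, 0.002], [-0.002, 0.002, -1.0]]
ft_force: [0.6, -0.7, -0.3]
grip_width: 0.145
gripper_force: 97.7
```

Run:
```python
from h import *
S=env.read_camera('side')[...,::-1]
cv2.imwrite('pics/s2raw.png',S)
s=env.read_state();print(s['time_s'],s['ee_pos'],s['orientation'].__array__().round(3).tolist(),s['grip_width'],s['gripper_force'],s['ft_force'])
cv2.imwrite('pics/fl4.png',cv2.resize(S[135:205,235:310],None,fx=8,fy=8,interpolation=cv2.INTER_CUBIC))
P=s['ee_pos'];print(proj('side',[P,[P[0],P[1],P[2]-.042]]), proj('side',[.507,.198,.048]))
```

```text
9.0 [0.5053024  0.19956126 0.11492585] [[-0.997, 0.072, -0.001], [0.072, 0.997, -0.0], [0.001, -0.0, -1.0]] 0.14192634823527778 97.7094054222107 [-1.14343895 -0.30402235 -2.22504135]
[[249.95237977 148.53709928]
 [249.80793412 162.07715528]] [[250.30647412 170.13172862]]
```

View pics/fl4.png

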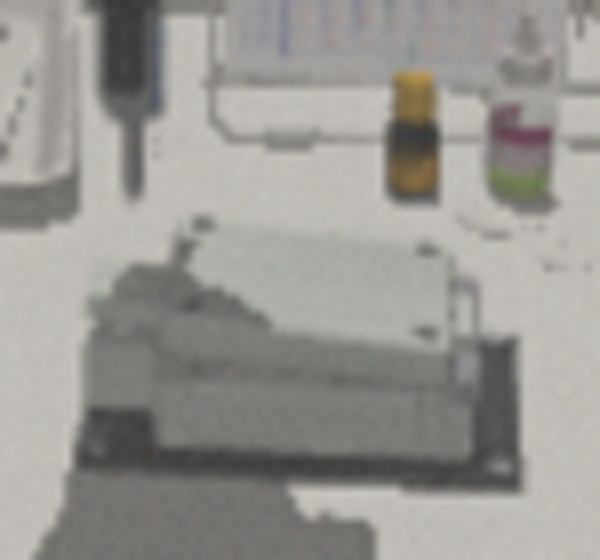

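Run:
```python
from fit import *
env.read_camera('side');env.read_camera('side');env.read_camera('side')
I=np.mean([env.read_camera('side').astype(float) for _ in range(3)],0)
np.save('s3.npy',I);P=env.read_state()['ee_pos'];print(P,env.read_state()['ft_force'])
g=I.sum(2)
def cen(r0,r1,c0,c1):
    out=[]
    for r in range(r0,r1+1):
        w=np.clip(np.median(g[r,c0:c1])-g[r,c0:c1]-40,0,None); out.append((w*np.arange(c0,c1)).sum()/w.sum() if w.sum()else np.nan)
    return np.array(out)
print('pin rows 146-166',cen(146,166,243,262))
print('tip profile',g[150:168,251].round())
for z in(-.008,-.025,-.042): print(proj('side',[P[0],P[1],P[2]+z]))
def edge(r0,r1,c0,c1):
    d=np.abs(np.diff(cv2.GaussianBlur(g,(3,1),0)[r0:r1,c0:c1].mean(0))); print(d.round(0)); k=d.argmax(); k=min(max(k,1),len(d)-2);a,b,c=d[k-1:k+2]; return c0+k+.5+(a-c)/(2*(a-2*b+c))
p=[.5712,.1918,-.0773]
for nm,q,c in(('tabfront',(-80,-17),(241,250)),('bodyfront',(-52,-45),(250,259)),('bodyback',(52,-45),(288,299))):
    pr=proj('side',W([[*q,10],[*q,26]],p)); r0,r1=int(pr[1,1]),int(pr[0,1])
    print(nm,pr,edge(r0,r1+1,*c))
```

```text
[0.5066 0.199  0.1182] [ 1.1818  0.6744 -0.6332]
pin rows 146-166 [250.4657 250.5591 250.9191 251.2146 251.2651 250.7489 250.3442 250.1624
 250.1656 249.6914 249.026  248.0947 248.0804 247.9149 246.8855 244.1612
 255.9764 259.7448 257.6284 257.5787 257.3505]
tip profile [304. 300. 300. 299. 300. 302. 301. 306. 304. 314. 366. 486. 562. 564.
 562. 562. 560. 518.]
[[250.3867 150.1842]]
[[250.3247 155.7004]]
[[250.2637 161.142 ]]
[ 1.  1. 30. 76. 66. 23.  3.  0.]
tabfront [[244.4106 184.321 ]
 [244.4293 179.4122]] 244.82223884318125
[ 1.  3. 18. 37. 32. 13.  2.  1.]
bodyfront [[253.2985 189.1662]
 [253.376  184.1761]] 253.81096849474912
[ 2.  3.  0.  0. 29. 53. 26.  2.  0. 10.]
bodyback [[289.7223 190.7831]
 [290.041  185.7848]] 293.47295835586806
```

Run:
```python
import numpy as np
g=np.load('s3.npy').sum(2)
for r in range(150,160):
    x=np.arange(246,257);v=g[r,246:257];b=np.interp(x,[246,256],[v[0],v[-1]]);w=np.clip(b-v-30,0,None)
    print(r,v.round().astype(int),(w*x).sum()/w.sum())
```

```text
150 [563 530 419 349 313 304 299 333 372 481 545] 251.2092346616066
151 [564 563 539 486 352 300 309 437 498 553 560] 251.2903438608065
152 [562 560 565 553 388 300 335 522 505 550 555] 251.21658206429777
153 [566 565 563 557 388 299 328 530 534 561 562] 251.11191335740074
154 [559 565 567 558 381 300 329 527 508 548 565] 251.23304628632937
155 [561 566 568 561 381 302 333 533 561 563 563] 251.08472046837335
156 [565 562 569 557 385 301 344 531 571 563 560] 251.07408711987787
157 [561 567 572 560 384 306 338 533 564 562 568] 251.09268854346578
158 [565 565 568 563 386 304 341 529 560 563 558] 251.0801369054644
159 [563 563 568 564 403 314 363 535 567 565 563] 251.07563402889247
```

Request:
{"fn": "play_rows", "kwargs": {"motion": [0,-0.011,-0.01,-0.1,0,0,0,0,-0.011,-0.01,-0.2,0,0,0,0,-0.011,-0.01,-0.27,0,0,0,0,-0.011,-0.01,-0.3,0,0,0,0,-0.011,-0.01,-0.3,0,0,0]}}

```text
time_s: 9.72
ee_pos: [0.5044, 0.198, 0.0861]
orientation: [[-0.997, 0.073, -0.002], [0.073, 0.997, -0.001], [0.002, -0.001, -1.0]]
ft_force: [0.2, 0.1, 0.2]
grip_width: 0.138
gripper_force: 97.7
```

Request:
{"fn": "play_rows", "kwargs": {"motion": [0,0,0,-0.03,0,0,0,0,0,0,-0.06,0,0,0,0,0,0,-0.06,0,0,0]}}

```text
time_s: 9.97
ee_pos: [0.5049, 0.1982, 0.0809]
orientation: [[-0.997, 0.073, -0.0], [0.073, 0.997, -0.0], [0.0, -0.0, -1.0]]
ft_force: [-0.3, 0.0, 0.2]
grip_width: 0.142
gripper_force: 97.7
```

Request:
{"fn": "play_rows", "kwargs": {"motion": [0,0,0,-0.05,0,0,0,0,0,0,-0.09,0,0,0,0,0,0,-0.09,0,0,0]}}

```text
time_s: 10.22
ee_pos: [0.5047, 0.1979, 0.0715]
orientation: [[-0.997, 0.074, -0.001], [0.074, 0.997, -0.0], [0.001, -0.0, -1.0]]
ft_force: [-0.2, 0.5, -0.0]
grip_width: 0.141
gripper_force: 97.7
```

Request:
{"fn": "play_rows", "kwargs": {"motion": [0,0,0,-0.03,0,0,0,0,0,0,-0.04,0,0,0,0,0,0,-0.04,0,0,0]}}

```text
time_s: 10.47
ee_pos: [0.5049, 0.1981, 0.068]
orientation: [[-0.997, 0.073, -0.0], [0.073, 0.997, -0.0], [0.0, -0.0, -1.0]]
ft_force: [0.8, -0.3, -0.5]
grip_width: 0.136
gripper_force: 97.7
```

Request:
{"fn": "play_rows", "kwargs": {"motion": [0,0,0,-0.04,0,0,0,0,0,0,-0.08,0,0,0,0,0,0,-0.1,0,0,0,0,0,0,-0.1,0,0,0]}}

```text
time_s: 10.8
ee_pos: [0.5048, 0.198, 0.0577]
orientation: [[-0.997, 0.073, -0.001], [0.073, 0.997, -0.0], [0.001, -0.0, -1.0]]
ft_force: [-0.4, 0.1, -0.3]
grip_width: 0.147
gripper_force: 97.7
```

Request:
{"fn": "play_rows", "kwargs": {"motion": [0,0,0,-0.04,0,0,0,0,0,0,-0.07,0,0,0,0,0,0,-0.07,0,0,0]}}

```text
time_s: 11.05
ee_pos: [0.5047, 0.1984, 0.0509]
orientation: [[-0.997, 0.073, -0.0], [0.073, 0.997, 0.0], [0.0, 0.0, -1.0]]
ft_force: [-2.2, -0.5, 3.7]
grip_width: 0.145
gripper_force: 98.2
```

Request:
{"fn": "play_rows", "kwargs": {"motion": [0,0,0,-0.02,0,0,0,0,0,0,-0.04,0,0,0,0,0,0,-0.05,0,0,0,0,0,0,-0.05,0,0,0]}}

```text
time_s: 11.38
ee_pos: [0.5043, 0.1984, 0.0464]
orientation: [[-0.997, 0.073, -0.001], [0.073, 0.997, -0.0], [0.001, -0.0, -1.0]]
ft_force: [-4.0, 0.6, 7.0]
grip_width: 0.139
gripper_force: 98.7
```

Request:
{"fn": "play_rows", "kwargs": {"motion": [0,0,0,-0.01,0,0,0,0,0,0,-0.015,0,0,0,0,0,0,-0.015,0,0,0]}}

```text
time_s: 11.63
ee_pos: [0.5043, 0.1984, 0.0457]
orientation: [[-0.997, 0.073, 0.0], [0.073, 0.997, -0.0], [-0.0, -0.0, -1.0]]
ft_force: [-5.9, -1.2, 15.7]
grip_width: 0.14
gripper_force: 100.4
```

Request:
{"fn": "play_rows", "kwargs": {"motion": [0,-0.005,0,-0.005,0,0,0,0,-0.01,0,-0.01,0,0,0,0,-0.01,0,-0.01,0,0,0,0,-0.01,0,-0.01,0,0,0]}}

```text
time_s: 11.97
ee_pos: [0.5043, 0.1984, 0.0454]
orientation: [[-0.997, 0.073, 0.002], [0.073, 0.997, -0.0], [-0.002, -0.0, -1.0]]
ft_force: [-4.8, -3.2, 24.0]
grip_width: 0.139
gripper_force: 101.6
```

Run:
```python
from h import *
snap('side','fin',(232,130,312,205),7)
s=env.read_state();print(s['time_s'],s['ee_pos'],s['ft_force'],s['gripper_force'],s['grip_width'])
```

```text
12.0167 [0.50424817 0.19848696 0.04544122] [-4.55982077 -2.82100839 23.91362209] 101.63512945175171 0.14780650999718092
```

View pics/fin.png

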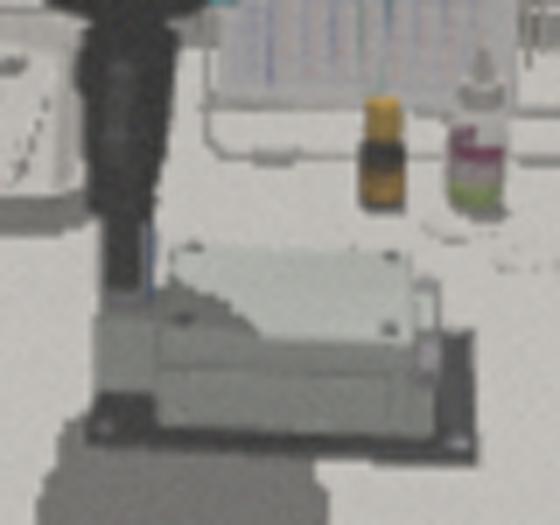

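The picture shows the upper half level and its tab flush on the lower one, with the pin's knob held at about crop (125, 260). The bottle has not moved.

```bash
python3 -c "
from plant import env
print(env.close_job())"
```

```text
the job is handed in; nothing more can be done
None
```

I swung the flask's upper half down, pushed the blue-knobbed pin through both tab holes, and handed the job in at about 12 s, still gripping the knob at about 100 N and pressing down with about 24 N. The final side picture shows the halves flush; the red pin and other items were never touched.

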